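# Switch off the battery charger's socket

### The job

The four cells in the black charger on the bench power box are full: switch off the charger's socket by gently pressing down the raised, red-edged end of the rocker switch straight in front of it, then take the hand away. Leave the other three switches on, and do not shift, lift or unplug the charger, the things in the other sockets or the paint tin.

Things in the scene. Friction and masses are not known exactly. Their poses are not given: they have to be found in the camera images.
- powerbox: bench power box screwed to the bench: grey steel case 150 mm deep (its x), 370 mm long (y), 50 mm high, with four sockets in a row along its far side and, on the robot's side, four rocker switches, one straight in front of each socket, 80 mm apart. Origin: centre of its underside, on the bench; x points from switches to sockets, y along the row to the robot's left. Turned up to 0.3 rad.
- socket1 (a point): centre of socket 1 (1 is the leftmost seen from the robot, at +y, 4 the rightmost), level with the top face of the box, 50 mm above the bench; what is plugged in covers it
- socket2 (a point): centre of socket 2 (1 is the leftmost seen from the robot, at +y, 4 the rightmost), level with the top face of the box, 50 mm above the bench; what is plugged in covers it
- socket3 (a point): centre of socket 3 (1 is the leftmost seen from the robot, at +y, 4 the rightmost), level with the top face of the box, 50 mm above the bench; what is plugged in covers it
- socket4 (a point): centre of socket 4 (1 is the leftmost seen from the robot, at +y, 4 the rightmost), level with the top face of the box, 50 mm above the bench; what is plugged in covers it
- switch1 (a joint): white rocker switch of socket 1, 31 mm long (box x) and 21 mm wide, in rad: +0.2 is on (red-edged end, nearer the robot, stands up), -0.2 is off (red-edged end down). Snaps over at 0 and stays; takes about 2 N at the end, nothing half-way. Its pivot lies 77 mm from the socket's centre, 6 mm above the box's top face; its 2 mm high black frame is sprung: it gives up to 2.5 mm under 6 to 20 N.
- switch2 (a joint): white rocker switch of socket 2, 31 mm long (box x) and 21 mm wide, in rad: +0.2 is on (red-edged end, nearer the robot, stands up), -0.2 is off (red-edged end down). Snaps over at 0 and stays; takes about 2 N at the end, nothing half-way. Its pivot lies 77 mm from the socket's centre, 6 mm above the box's top face; its 2 mm high black frame is sprung: it gives up to 2.5 mm under 6 to 20 N.
- switch3 (a joint): white rocker switch of socket 3, 31 mm long (box x) and 21 mm wide, in rad: +0.2 is on (red-edged end, nearer the robot, stands up), -0.2 is off (red-edged end down). Snaps over at 0 and stays; takes about 2 N at the end, nothing half-way. Its pivot lies 77 mm from the socket's centre, 6 mm above the box's top face; its 2 mm high black frame is sprung: it gives up to 2.5 mm under 6 to 20 N.
- switch4 (a joint): white rocker switch of socket 4, 31 mm long (box x) and 21 mm wide, in rad: +0.2 is on (red-edged end, nearer the robot, stands up), -0.2 is off (red-edged end down). Snaps over at 0 and stays; takes about 2 N at the end, nothing half-way. Its pivot lies 77 mm from the socket's centre, 6 mm above the box's top face; its 2 mm high black frame is sprung: it gives up to 2.5 mm under 6 to 20 N.
- switch1_end (a point): middle of the top edge of the red-edged end of rocker switch 1, the end nearer the robot, 15 mm from the pivot: press near it, on the robot's side of the pivot. This edge is 12 mm above the box's top face when on, 9 mm half-way (where it snaps over), 6 mm when off. Beyond the frame the face is bare for 12 mm to the box's front edge.
- switch2_end (a point): middle of the top edge of the red-edged end of rocker switch 2, the end nearer the robot, 15 mm from the pivot: press near it, on the robot's side of the pivot. This edge is 12 mm above the box's top face when on, 9 mm half-way (where it snaps over), 6 mm when off. Beyond the frame the face is bare for 12 mm to the box's front edge.
- switch3_end (a point): middle of the top edge of the red-edged end of rocker switch 3, the end nearer the robot, 15 mm from the pivot: press near it, on the robot's side of the pivot. This edge is 12 mm above the box's top face when on, 9 mm half-way (where it snaps over), 6 mm when off. Beyond the frame the face is bare for 12 mm to the box's front edge.
- switch4_end (a point): middle of the top edge of the red-edged end of rocker switch 4, the end nearer the robot, 15 mm from the pivot: press near it, on the robot's side of the pivot. This edge is 12 mm above the box's top face when on, 9 mm half-way (where it snaps over), 6 mm when off. Beyond the frame the face is bare for 12 mm to the box's front edge.
- charger: flat black battery charger plugged straight into one of the sockets, with four green round cells lying side by side in its bay: 98 mm long, 66 mm wide, 28 mm high above the box's face. Origin: on the axis of its plug (so above its socket's centre), at the box's top face; it reaches 26 mm from there towards the switches and 72 mm away from them. Sits loosely enough to be knocked out.
- timer: plug-in timer in another socket: white block 66 x 62 mm with a blue dial on top, 46 mm high above the box's face. Origin: on its plug's axis, at the box's top face.
- adapter: small white phone-charging adapter in another socket: 30 x 34 mm, rising 38 mm above the box's face. Origin: on its plug's axis, 14 mm below the box's top face.
- nightlight: plug-in night light in another socket: white 56 mm square plate with an amber dome, 38 mm high above the box's face. Origin: on its plug's axis, at the box's top face.
- tin: small paint tin with a green label, 84 mm across and 95 mm high, standing on the bench to the right of the power box. Origin: centre of its underside.
Mind the look-alikes: they are no part of the job. Leave any green look-alike of the nightlight alone.

How it is judged (in metres and radians):
At the end, for the whole second after the job is handed in: The switch in front of the charger is fully off (below -0.15 rad), the other three are still on (above 0.15 rad), all four plugged-in things are at rest within 6 mm of where they were, and the tin within 15 mm (((horizontal distance between charger and socket1 below 0.02 m and value of joint switch1 below -0.15 rad and value of joint each of switch2, switch3, switch4 above 0.15 rad) or (horizontal distance between charger and socket2 below 0.02 m and value of joint switch2 below -0.15 rad and value of joint each of switch1, switch3, switch4 above 0.15 rad) or (horizontal distance between charger and socket3 below 0.02 m and value of joint switch3 below -0.15 rad and value of joint each of switch1, switch2, switch4 above 0.15 rad) or (horizontal distance between charger and socket4 below 0.02 m and value of joint switch4 below -0.15 rad and value of joint each of switch1, switch2, switch3 above 0.15 rad)) and distance of each of charger, timer, adapter, nightlight from where it was at the start of the episode below 0.006 m and distance of tin from where it was at the start of the episode below 0.015 m and linear speed of each of charger, timer, adapter, nightlight below 0.02 m/s); the robot touches nothing.
It fails at once if a switch other than the charger's is pressed (tipped by more than 0.1 rad) ((not (horizontal distance between charger and socket1 below 0.02 m) and value of joint switch1 below 0.1 rad) or (not (horizontal distance between charger and socket2 below 0.02 m) and value of joint switch2 below 0.1 rad) or (not (horizontal distance between charger and socket3 below 0.02 m) and value of joint switch3 below 0.1 rad) or (not (horizontal distance between charger and socket4 below 0.02 m) and value of joint switch4 below 0.1 rad)).
It fails at once if something plugged in is shifted, lifted or pulled out (more than 10 mm) (distance of any of charger, timer, adapter, nightlight from where it was at the start of the episode above 0.01 m).
It fails at once if the paint tin is moved by more than 20 mm (distance of tin from where it was at the start of the episode above 0.02 m).
It fails at once if the power box is pressed hard (over 50 N) (contact force between any of the fingers, the arm and powerbox above 50 N).
It also fails if it takes over 32 s, if anything falls off the work surface, if the arm or the gripper's body presses on something with over 40 N, if the wrist force passes 120 N, or if a joint passes its speed limit or range.

### The arm

A 7-joint arm with a two-finger parallel gripper is mounted at the origin on the work surface. World frame = base frame: x ahead of the robot, y to its left, z up, the work surface at z = 0. Lengths are in mm, angles in rad, forces in N, time in s.
With the tool pointing down it reaches from about 425 to 950 mm from the base axis. Payload 4.7 kg.
Tool frame: the origin (TCP) lies on the centre line of the jaws, within the pads' length; the fingertips stand 8 mm ahead of it and the grasp point (between the pads) lies 11 mm behind it; z points along the fingers, y is the direction in which the jaws open and shut (so a half turn about z gives the same grasp; the last joint's range is limited). The gripper opens to 85 mm and grips with 20 to 120 N. Pads are 22 mm wide; open, the fingers measure 114 mm over their backs; the gripper's body (76 mm by 85 mm) begins 54 mm behind the grasp point. The pads swing forward as they close: fully open they stand 13 mm farther back than shut.
Start: joints at [-1.164, 0.469, -0.049, 1.532, 0.024, 1.141, -0.082], TCP at [284.905, 611.945, 239.335] pointing down, gripper open.
Joint ranges: [-2.59, 2.59], [-0.33, 1.99], [-1.39, 1.29], [0.1, 2.45], [-1.04, 4.18], [0.21, 1.99], [-2.66, 2.66]. Speed limits (rad/s): [2.57, 2.57, 3.14, 3.14, 3.14, 3.14, 3.14].

### API

Orientations are given as [roll, pitch, yaw] about the fixed x, y, z axes, in that order (R = Rz(yaw) Ry(pitch) Rx(roll)).
In Python, from cell import arm, grab_frame, camera_params, models gives the robot as it stands. The module is installed in compiled form; this text tells all that it offers.
- The arm moves only by the tool jog_arm, never from a script. Its argument "plan" is a list of rows, each a list of 3 entries, a list of its own where there are three numbers: the shift along the tool's x, y, z in units of 50 mm (1.0 is 50 mm), then the turn, a rotation vector about the tool's x, y, z in units of 6 degrees (1.0 is 6 degrees), then the closure in counts, from 0 (fully open) to 255 (shut). A call has 1 to 5 rows; each row shifts and turns the pose as measured when the row begins, along the tool's axes as they then stand; what a row does not reach is not made up. A row lasts 1/8 s, in which the tool goes at most 62.5 mm and 10.7 degrees, less where a joint would pass 70% of its speed; a pose out of reach is approached as far as the arm can. A call is refused whole if a number of a shift passes 1 or a number of a turn 1, either way. A call with a gripper value outside its range is refused whole. The fingers move at their own pace and stop on an object; "force" is the grip in N (left out, the last holds). Time passes only in rows, so rows that do not move let the fingers close. It gives the time, the measured TCP pose, the force and the opening at its end, in the units of the state.
- arm.read_state(): the state, without advancing time (a new reading comes with each control period).
- grab_frame(name): name is "scene" or "top" or "wrist"; returns (picture, depth): 480x640x3 uint8, red, green, blue; 480x640 float32, mm along the optical axis (not along the pixel's ray), 0 where there is no reading.
- camera_params(name): a dict with "mtx" (3x3 intrinsics, pixels), "origin" and "rotation" of the camera in the world. Camera axes: x right, y up, looking along -z (the intrinsics and any distortion apply to the point x, -y, -z); pixel columns grow to the right and rows downward; lengths in mm; the calibration is good to about 2 mm. The wrist camera is an equidistant fisheye: a pixel r from the principal point sees the ray r / f radians off the axis. A picture is of the moment at which its call begins: read the wrist's pose just before it. camera_params takes no time and is no camera call; for the wrist camera it gives the pose at the moment of the call.
- arm.close_job(): hands the job in, once; it reports no verdict.
Trained networks look in the newest picture that a camera, given by its name, has taken for a name from the list of things; names that differ only in an ending like _2 or _b are one class to them, and where a whole thing is asked for, a point or a joint stands for the part that bears it (a point fixed in the world has none). Each returns a list of dicts, best first, with "score" (0 to 1); they miss things now and then, are a little off and sometimes report something else, mostly with a low value. They report only what shows in the picture. A call takes as long as a camera call. They do not tell look-alikes from the thing itself.
- models.boxes_of(camera, label): "position" ([column, row] in pixels, amid what is visible of it).
- models.trace(camera, label): "pixels" (480x640 bool, what is visible of it) and "position" ([column, row] in pixels, amid what is visible of it).
The state is a dict: "time_s": time; "qpos": joint angles; "dq": joint speeds; "effort": joint torques, N m; "tool_pos": TCP position; "eef_rot": TCP orientation; "wrist_force": force on the tool from outside, world axes, zero at the start; "ft_torque": the same for the moment, N m; "opening": opening from 0.0 (shut) to 1.0 (fully open).
Only numpy, scipy, OpenCV 4.12 (cv2) and the standard library are available. Lean on these libraries where they do the work, as an engineer would, in place of code of your own. Each camera call takes 0.05 s, during which the arm holds its last target.

## Working session

There is one attempt and no reset: what is moved stays moved. The work goes in short steps, Python scripts to look and compute and a tool call to move; the robot and the scene stay as the last step left them, time stands still between calls to the robot, and variables do not carry over. Pictures are saved under pics/ and viewed, and the job is handed in when it is done.

Besides the shell and the picture viewer there is one more tool, called after "Request:" by a JSON object that holds its "api" and its "payload". jog_arm: Moves the arm, as the interface text tells. Its arguments: {"type":"object","properties":{"plan":{"type":"array"},"force":{"type":"number"}},"required":["plan"]}

```bash
mkdir -p pics
cat > h.py <<'E'
import numpy as np, cv2
from cell import arm, grab_frame, camera_params, models
def px2w(cam,u,v,d=None,z=None):
    p=camera_params(cam);K=np.array(p['mtx']);o=np.array(p['origin']);R=np.array(p['rotation'])
    x=(u-K[0,2])/K[0,0];y=(v-K[1,2])/K[1,1]
    r=R@np.array([x,-y,-1.0])
    if d is None: d=(z-o[2])/r[2]
    return o+d*r
def w2px(cam,P):
    p=camera_params(cam);K=np.array(p['mtx']);o=np.array(p['origin']);R=np.array(p['rotation'])
    c=R.T@(np.array(P)-o); return K[0,0]*c[0]/-c[2]+K[0,2], K[1,1]*-c[1]/-c[2]+K[1,2]
def save(n,a): cv2.imwrite('pics/'+n+'.png',a[:,:,::-1])
E
python3 - <<'E'
from h import *
s=arm.read_state();print(s['time_s'],s['tool_pos'],s['eef_rot'],s['opening'])
for c in ('scene','top'):
    a,d=grab_frame(c);save(c+'0',a);np.save('d_'+c,d)
    p=camera_params(c);print(c,p)
    for l in ['powerbox','charger','timer','adapter','nightlight','tin','switch1','switch2_end']:
        for r in models.boxes_of(c,l)[:5]:
            u,v=r['position'];dd=d[int(v),int(u)]
            print(l,round(r['score'],2),np.round(r['position']),np.round(px2w(c,u,v,dd)) if dd>0 else None)
E
```

```text
0.0 [284.66583626 611.39142064 238.26532381] [-3.13961891e+00  3.48219117e-05  2.70580712e+00] 0.9979055953319574
scene {'mtx': array([[525.70266986,   0.        , 326.09182082],
       [  0.        , 525.70266986, 248.07399964],
       [  0.        ,   0.        ,   1.        ]]), 'origin': array([1310.09953805,  173.37343331,  801.918791  ]), 'rotation': array([ 0.8280633 , -0.01556237,  1.96733602])}
powerbox 0.62 [380. 267.] [ -690. -1827. -1198.]
powerbox 0.62 [288. 244.] [ -889. -2026. -1398.]
charger 0.58 [290. 239.] [ -916. -2052. -1424.]
timer 0.75 [363. 262.] [ -646. -1783. -1155.]
adapter 0.95 [332. 245.] [ -782. -1918. -1290.]
nightlight 0.91 [366. 341.] [ -485. -1622.  -993.]
nightlight 0.79 [312. 315.] [ -659. -1796. -1167.]
nightlight 0.64 [402. 278.] [ -567. -1703. -1075.]
nightlight 0.6 [428. 356.] [ -369. -1506.  -877.]
tin 0.91 [203. 212.] [-1164. -2301. -1672.]
switch1 0.59 [416. 258.] [ -679. -1815. -1187.]
switch1 0.59 [348. 228.] [ -922. -2058. -1430.]
switch1 0.57 [363. 265.] [ -668. -1805. -1176.]
switch1 0.56 [384. 241.] [ -802. -1938. -1310.]
switch1 0.49 [
[... 496 characters left out ...]
768. 1254. 2290.]
charger 0.22 [299. 262.] [1764. 1249. 2286.]
timer 0.66 [278. 227.] [1699. 1184. 2221.]
timer 0.34 [274. 272.] [1733. 1219. 2255.]
adapter 0.78 [316. 236.] [1723. 1209. 2245.]
adapter 0.46 [319. 276.] [1749. 1234. 2270.]
nightlight 0.79 [200. 166.] [1777. 1263. 2299.]
nightlight 0.78 [308. 170.] [1816. 1301. 2338.]
nightlight 0.72 [239. 224.] [1697. 1183. 2219.]
nightlight 0.66 [256. 160.] [1806. 1291. 2328.]
tin 0.72 [484. 246.] [1765. 1250. 2287.]
switch1 0.77 [236. 265.] [1723. 1209. 2245.]
switch1 0.76 [316. 273.] [1750. 1235. 2272.]
switch1 0.65 [357. 284.] [1757. 1243. 2279.]
switch1 0.48 [272. 270.] [1739. 1224. 2261.]
switch2_end 0.61 [274. 273.] [1733. 1218. 2255.]
```

```bash
sed -i "s/R=np.array(p\['rotation'\])/R=Rot.from_euler('xyz',p['rotation']).as_matrix()/; 1a from scipy.spatial.transform import Rotation as Rot" h.py
python3 - <<'E'
from h import *
d=np.load('d_top.npy');ds=np.load('d_scene.npy')
for n,u,v in [('charger',363,227),('timer',278,227),('adapter',316,236),('nl',239,224),('nl',200,166),('nl',308,170),('tin',484,246),('s',236,265),('s',272,270),('s',316,273),('s',357,284)]:
    print(n,np.round(px2w('top',u,v,d[v,u])))
for n,u,v in [('tin',203,212),('ad',332,245),('timer',363,262),('sw',416,258),('sw',348,228),('sw',314,218),('sw',384,241)]:
    print(n,np.round(px2w('scene',u,v,ds[v,u])))
import cv2
a=cv2.imread('pics/top0.png');cv2.imwrite('pics/top0z.png',cv2.resize(a[140:320,180:380],None,fx=4,fy=4,interpolation=cv2.INTER_CUBIC)[:600 if 0 else 720][:600])
E
```

```text
charger [ 572. -201.   77.]
timer [564. -41.  97.]
adapter [ 551. -112.   88.]
nl [570.  33.  87.]
nl [695. 125.  48.]
nl [692. -93.  48.]
tin [ 538. -423.   96.]
s [496.  40.  57.]
s [488. -29.  56.]
s [ 484. -114.   59.]
s [ 465. -192.   60.]
tin [ 583. -410.   82.]
ad [ 569. -112.   82.]
timer [598. -35.  90.]
sw [509.  52.  55.]
sw [ 476. -111.   55.]
sw [ 473. -194.   54.]
sw [489. -24.  59.]
```

View pics/top0.png

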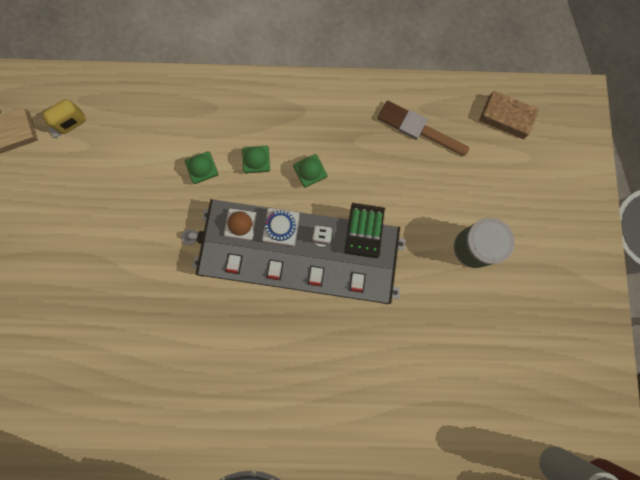

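View pics/scene0.png

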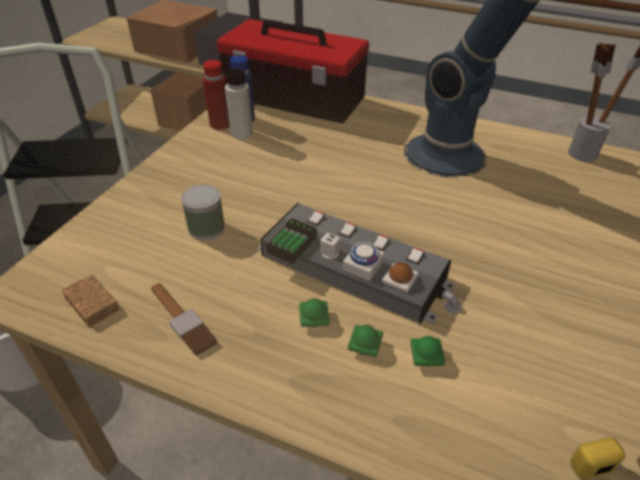

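```bash
ls pics
```

```text
scene0.png
top0.png
top0z.png
```

View pics/top0z.png

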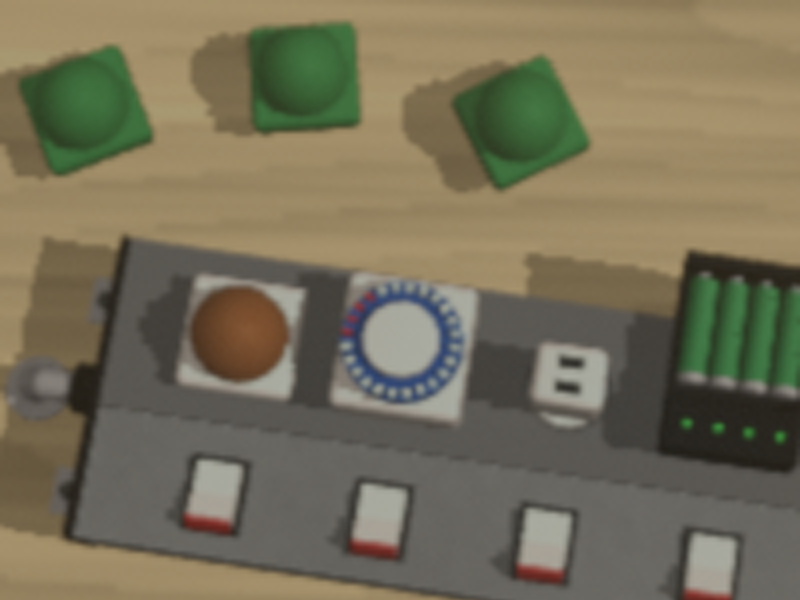

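```bash
cat > m.py <<'E'
from h import *
a=cv2.imread('pics/top0.png')[:,:,::-1].astype(int)
r,g,b=a[...,0],a[...,1],a[...,2]
red=(r>100)&(g<85)&(b<85)&(r-g>45)
red[:255]=0;red[310:]=0;red[:,:200]=0;red[:,400:]=0
n,l,st,c=cv2.connectedComponentsWithStats(red.astype(np.uint8))
E=[]
for i in range(1,n):
    if st[i,4]>5:
        w=px2w('top',*c[i],z=60);E.append(w);print(st[i],c[i].round(1),w.round(1))
E=np.array(E);E=E[np.argsort(-E[:,1])]
white=(r>150)&(g>140)&(b>120);white[:255]=0;white[310:]=0;white[:,:200]=0;white[:,400:]=0
white[:,:]&=True
n,l,st,c=cv2.connectedComponentsWithStats(white.astype(np.uint8))
for i in range(1,n):
    if st[i,4]>20: print('white',st[i],c[i].round(1),px2w('top',*c[i],z=57).round(1))
for p in [(212,201),(399,228),(391,302),(198,275)]: print(p,px2w('top',*p,z=50).round(1))
E
python3 m.py
```

```text
[226 269  11   3  19] [231.1 270.2] [485.5  47.9  60. ]
[268 275  11   4  20] [273.  276.6] [475.3 -32.3  60. ]
[310 282  11   3  20] [314.7 282.8] [ 465.3 -111.6   60. ]
[351 288  12   3  22] [356.5 289. ] [ 455.6 -191.    60. ]
white [228 256  12  13 127] [233.4 262. ] [501.5  45.   57. ]
white [269 262  12  14 132] [274.5 268.2] [491.5 -34.2  57. ]
white [311 268  11  14 129] [315.8 274.4] [ 481.7 -113.4   57. ]
white [352 274  11  14 128] [357.2 280.6] [ 471.7 -192.6   57. ]
(212, 201) [622.4  95.5  50. ]
(399, 228) [ 577.3 -274.8   50. ]
(391, 302) [ 433.2 -257.9   50. ]
(198, 275) [475.7 112.5  50. ]
```

Request:
{"api": "jog_arm", "payload": {"plan": [[[0,0,0],[0,0,-1],255],[[0,0,0],[0,0,-1],255],[[0,0,0],[0,0,-1],255],[[-0.6,-0.9,0],[0,0,0],255],[[-0.6,-0.9,0],[0,0,0],255]], "force": 30}}

```text
time_s: 1.52
tool_pos: [332.0, 518.0, 238.6]
eef_rot: [3.139, -0.002, 3.039]
wrist_force: [2.2, 0.1, 0.4]
opening: -0.0
```

Request:
{"api": "jog_arm", "payload": {"plan": [[[-0.6,-0.98,0],[0,0,0],255],[[-0.6,-0.98,0],[0,0,0],255],[[-0.6,-0.98,0],[0,0,0],255],[[-0.6,-0.98,0],[0,0,0],255],[[-0.6,-0.98,0],[0,0,0],255]]}}

```text
time_s: 2.15
tool_pos: [459.9, 251.2, 238.9]
eef_rot: [3.136, 0.001, 3.041]
wrist_force: [0.4, 0.6, -0.1]
opening: 0.001
```

```bash
cat > go.py <<'E'
import sys
from h import *
s=arm.read_state();t=np.array(eval(sys.argv[1]),float);R=Rot.from_euler('xyz',s['eef_rot']).as_matrix()
yaw=float(sys.argv[2]) if len(sys.argv)>2 else 3.017
dr=(Rot.from_matrix(R).inv()*Rot.from_euler('xyz',[np.pi,0,yaw])).as_rotvec()
print(s['time_s'],s['tool_pos'].round(1),s['eef_rot'].round(3),s['wrist_force'].round(1))
print('shift units',(R.T@(t-s['tool_pos'])/50).round(3),'turn units',(np.degrees(dr)/6).round(3))
E
python3 go.py "[452,-190,200]"
```

```text
2.15 [459.9 251.2 238.9] [3.136e+00 1.000e-03 3.041e+00] [ 0.4  0.6 -0.1]
shift units [-0.727 -8.799  0.733] turn units [0.049 0.009 0.23 ]
```

Request:
{"api": "jog_arm", "payload": {"plan": [[[-0.1,-1,0],[0,0,0.2],255],[[-0.1,-1,0],[0,0,0],255],[[-0.1,-1,0],[0,0,0],255],[[-0.1,-1,0],[0,0,0],255],[[-0.1,-1,0],[0,0,0],255]]}}

```text
time_s: 2.78
tool_pos: [456.7, -9.5, 239.1]
eef_rot: [3.135, 0.006, 3.016]
wrist_force: [0.9, -0.3, 0.3]
opening: 0.002
```

```bash
python3 go.py "[453,-190,150]"
```

```text
2.775 [456.7  -9.5 239.1] [3.135 0.006 3.016] [ 0.9 -0.3  0.3]
shift units [-0.368 -3.604  1.76 ] turn units [ 0.067  0.061 -0.008]
```

Request:
{"api": "jog_arm", "payload": {"plan": [[[-0.09,-0.9,0],[0,0,0],255],[[-0.09,-0.9,0],[0,0,0],255],[[-0.09,-0.9,0.2],[0,0,0],255],[[-0.09,-0.8,0.6],[0,0,0],255],[[0,0,0.6],[0,0,0],255]]}}

```text
time_s: 3.4
tool_pos: [454.8, -196.0, 170.9]
eef_rot: [3.136, 0.019, 3.009]
wrist_force: [-0.3, 1.0, 0.7]
opening: 0.0
```

```bash
python3 go.py "[453,-190,80]"
python3 - <<'E'
from h import *
for c in ('top','scene','wrist'):
    a,d=grab_frame(c);save(c+'1',a);np.save('d1_'+c,d)
p=camera_params('wrist');print(p)
a=cv2.imread('pics/top1.png');cv2.imwrite('pics/top1z.png',cv2.resize(a[200:320,260:420],None,fx=5,fy=5,interpolation=cv2.INTER_CUBIC))
a=cv2.imread('pics/scene1.png');cv2.imwrite('pics/scene1z.png',cv2.resize(a[150:300,240:440],None,fx=4,fy=4,interpolation=cv2.INTER_CUBIC))
E
```

```text
3.4 [ 454.8 -196.   170.9] [3.136 0.019 3.009] [-0.3  1.   0.7]
shift units [0.085 0.104 1.817] turn units [ 0.05   0.182 -0.075]
{'mtx': array([[371.64829954,   0.        , 317.93806628],
       [  0.        , 371.64829954, 239.15081085],
       [  0.        ,   0.        ,   1.        ]]), 'origin': array([ 383.13671587, -182.0361205 ,  302.8392436 ]), 'rotation': array([-0.29572505, -0.00757186,  1.44422333])}
```

View pics/scene1z.png

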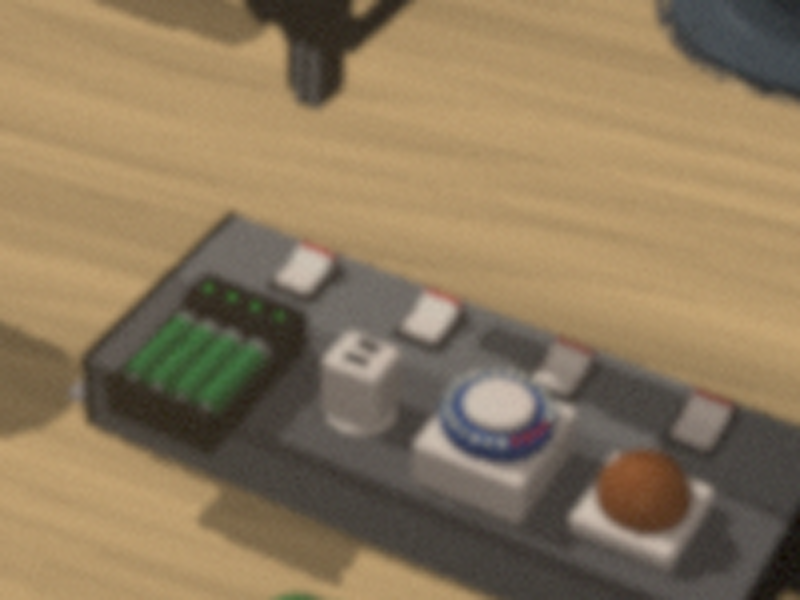

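View pics/wrist1.png

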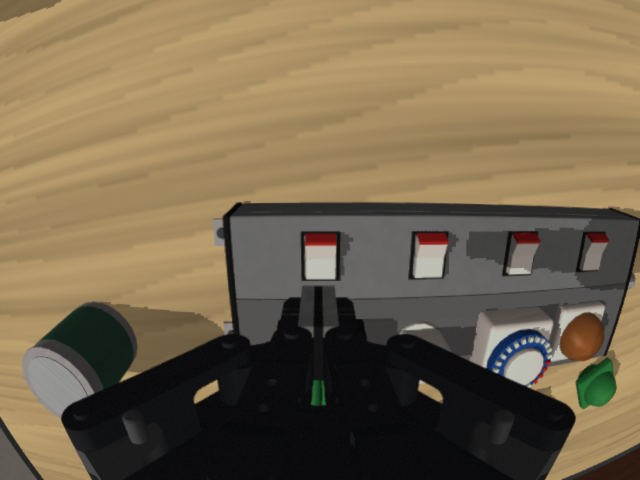

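View pics/top1z.png

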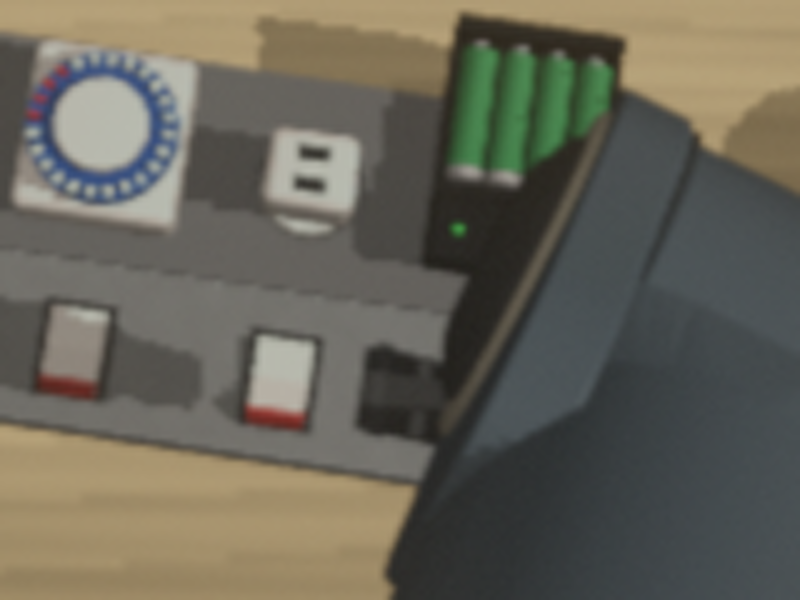

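```bash
cat > w.py <<'E'
from h import *
import sys
# pose of the picture: same stationary
p=camera_params('wrist');K=p['mtx'];R=Rot.from_euler('xyz',p['rotation']).as_matrix();o=p['origin']
a=cv2.imread(sys.argv[1])[:,:,::-1].astype(int);r,g,b=a[...,0],a[...,1],a[...,2]
red=(r>110)&(g<70)&(b<70);red[:215]=0;red[285:]=0;red[:,:280]=0;red[:,620:]=0
n,l,st,c=cv2.connectedComponentsWithStats(red.astype(np.uint8))
def ray(u,v,z):
    q=np.array([u-K[0,2],v-K[1,2]]);t=np.hypot(*q)/K[0,0];q=q/np.hypot(*q)
    d=R@np.array([q[0]*np.sin(t),-q[1]*np.sin(t),-np.cos(t)]);return o+d*(z-o[2])/d[2]
for i in range(1,n):
    if st[i,4]>15:
        x,y,w,h,_=st[i];print(st[i],c[i].round(1),'ctr z60',ray(*c[i],60).round(1),'inner edge z62',ray(c[i][0],y+h-.5,62).round(1))
E
python3 w.py pics/wrist1.png
python3 - <<'E'
from h import *
for P in [(452.5,-190,170.9-8),(454.8,-196,163)]: print(w2px('scene',P))
E
```

```text
[418 238  31   6  90] [432.8 241.9] ctr z60 [ 469.2 -109.    60. ] inner edge z62 [ 469.7 -109.6   62. ]
[305 242  31   4  94] [319.8 243. ] ctr z60 [ 459.7 -188.6   60. ] inner edge z62 [ 460.8 -188.8   62. ]
(np.float64(319.56109071041874), np.float64(173.1823563824985))
(np.float64(316.54262908761984), np.float64(173.05144918228638))
```

Request:
{"api": "jog_arm", "payload": {"plan": [[[0,0.12,0.6],[0,0.15,-0.1],255],[[0,0,0.6],[0,0,0],255],[[0,0,0.4],[0,0,0],255],[[0,0,0],[0,0,0],255]]}}

```text
time_s: 4.05
tool_pos: [461.7, -183.2, 94.6]
eef_rot: [3.134, 0.01, 3.033]
wrist_force: [0.3, 0.7, 0.2]
opening: -0.002
```

```bash
python3 go.py "[455,-190,75]"
python3 - <<'E'
from h import *
for c in ('scene','wrist'):
    a,d=grab_frame(c);save(c+'2',a)
a=cv2.imread('pics/scene2.png');cv2.imwrite('pics/scene2z.png',cv2.resize(a[180:270,260:380],None,fx=6,fy=6,interpolation=cv2.INTER_CUBIC))
E
```

```text
4.05 [ 461.7 -183.2   94.6] [3.134 0.01  3.033] [0.3 0.7 0.2]
shift units [ 0.122 -0.153  0.389] turn units [0.075 0.096 0.15 ]
```

View pics/scene2z.png

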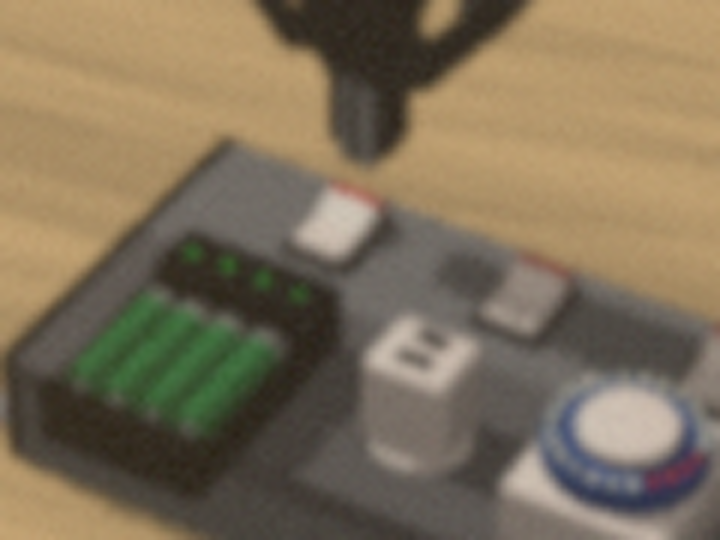

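View pics/wrist2.png

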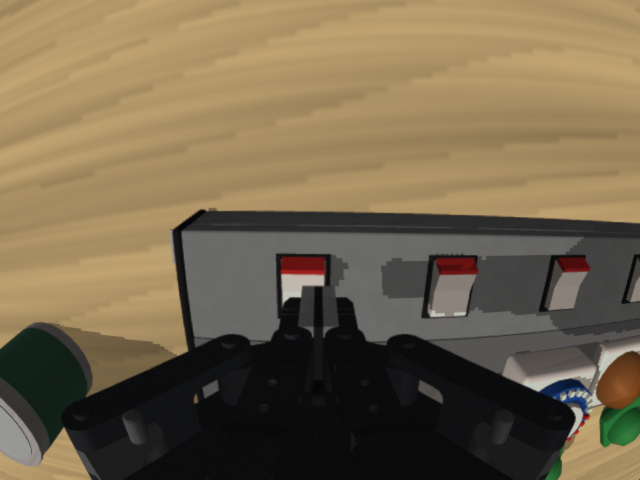

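Request:
{"api": "jog_arm", "payload": {"plan": [[[0.13,-0.15,0],[0,0,0.15],255],[[0,0,0],[0,0,0],255],[[0,0,0.2],[0,0,0],255],[[0,0,0],[0,0,0],255]]}}

```text
time_s: 4.65
tool_pos: [456.6, -191.7, 88.0]
eef_rot: [3.135, 0.019, 3.015]
wrist_force: [-0.2, 0.2, 0.7]
opening: -0.001
```

```bash
python3 go.py "[455,-190,75]"
python3 - <<'E'
from h import *
a,d=grab_frame('wrist');save('wrist3',a)
E
python3 w.py pics/wrist3.png
```

```text
4.65 [ 456.6 -191.7   88. ] [3.135 0.019 3.015] [-0.2  0.2  0.7]
shift units [0.042 0.027 0.26 ] turn units [ 0.067  0.179 -0.017]
```

View pics/wrist3.png

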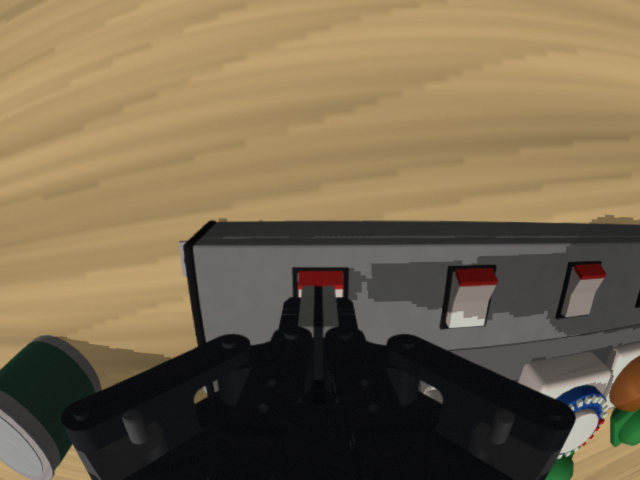

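Request:
{"api": "jog_arm", "payload": {"plan": [[[0.05,0,0.15],[0,0,0],255],[[0,0,0.1],[0,0,0],255],[[0,0,0],[0,0,0],255]]}}

```text
time_s: 5.08
tool_pos: [454.5, -191.2, 74.6]
eef_rot: [3.135, 0.019, 3.015]
wrist_force: [-0.3, -0.6, -0.1]
opening: 0.0
```

```bash
python3 go.py "[455,-190,65]"
python3 - <<'E'
from h import *
a,d=grab_frame('wrist');save('wrist4',a)
a,d=grab_frame('scene');save('scene4',a)
a=cv2.imread('pics/scene4.png');cv2.imwrite('pics/scene4z.png',cv2.resize(a[180:270,260:380],None,fx=6,fy=6,interpolation=cv2.INTER_CUBIC))
E
```

```text
5.075 [ 454.5 -191.2   74.6] [3.135 0.019 3.015] [-0.3 -0.6 -0.1]
shift units [-0.003  0.024  0.192] turn units [ 0.067  0.179 -0.014]
```

View pics/scene4z.png

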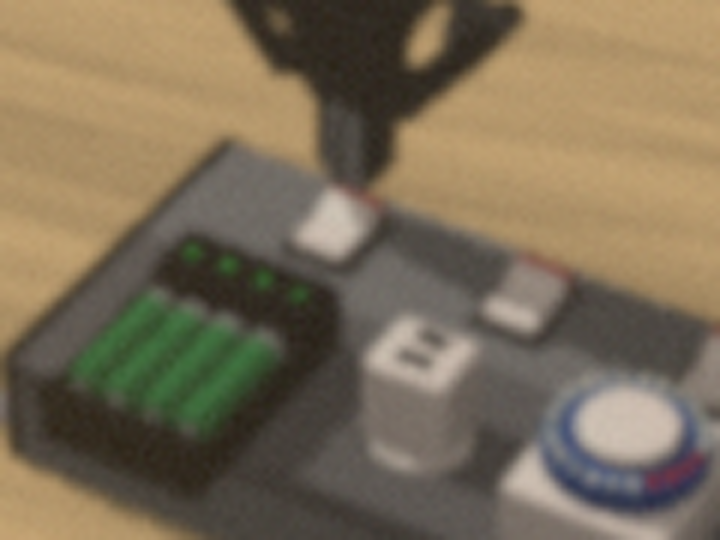

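View pics/wrist4.png

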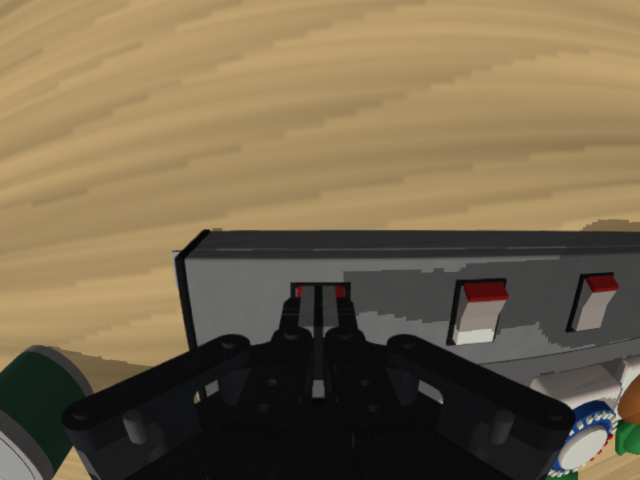

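Request:
{"api": "jog_arm", "payload": {"plan": [[[0,0,0.08],[0,0,0],255],[[0,0,0],[0,0,0],255]]}}

```text
time_s: 5.42
tool_pos: [455.1, -191.4, 70.9]
eef_rot: [3.135, 0.02, 3.016]
wrist_force: [0.2, 1.1, -0.7]
opening: 0.002
```

Request:
{"api": "jog_arm", "payload": {"plan": [[[0,0,0.06],[0,0,0],255],[[0,0,0],[0,0,0],255]]}}

```text
time_s: 5.68
tool_pos: [454.8, -191.4, 67.9]
eef_rot: [3.135, 0.019, 3.016]
wrist_force: [-0.3, -0.4, 1.2]
opening: -0.002
```

Request:
{"api": "jog_arm", "payload": {"plan": [[[0,0,0.04],[0,0,0],255],[[0,0,0],[0,0,0],255]]}}

```text
time_s: 5.92
tool_pos: [455.0, -191.4, 65.7]
eef_rot: [3.135, 0.02, 3.015]
wrist_force: [0.2, -0.3, 0.2]
opening: -0.004
```

Run:
```python
from h import *
a,d=grab_frame('scene');save('scene5',a)
a=cv2.imread('pics/scene5.png');cv2.imwrite('pics/scene5z.png',cv2.resize(a[180:270,260:380],None,fx=6,fy=6,interpolation=cv2.INTER_CUBIC))
```

```text
(no output)
```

View pics/scene5z.png

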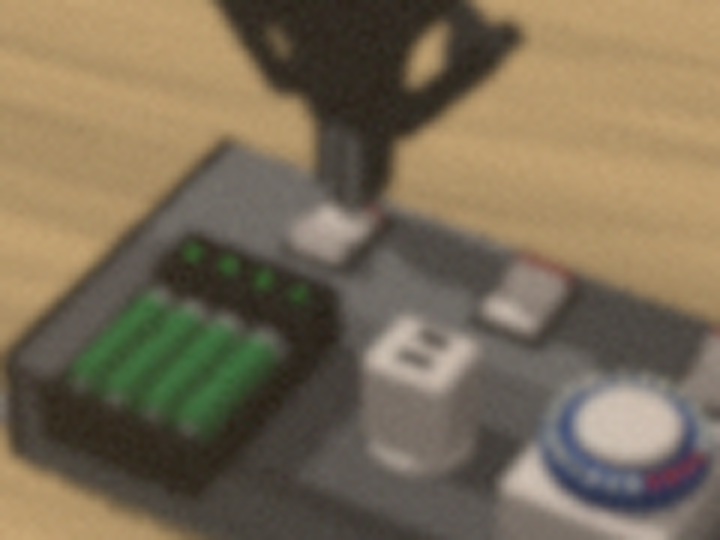

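Request:
{"api": "jog_arm", "payload": {"plan": [[[0,0,0.03],[0,0,0],255],[[0,0,0],[0,0,0],255]]}}

```text
time_s: 6.22
tool_pos: [455.4, -191.4, 64.3]
eef_rot: [3.135, 0.02, 3.016]
wrist_force: [-0.1, 0.0, -0.1]
opening: -0.001
```

Request:
{"api": "jog_arm", "payload": {"plan": [[[0,0,-0.2],[0,0,0],255],[[0,0,-0.6],[0,0,0],255],[[0,0,-0.8],[0,0,0],255],[[0,0,-0.8],[0,0,0],255]]}}

```text
time_s: 6.72
tool_pos: [451.0, -191.5, 186.6]
eef_rot: [3.134, 0.014, 3.015]
wrist_force: [-0.3, 0.5, 0.0]
opening: -0.004
```

```bash
python3 go.py "[455,60,220]"
python3 - <<'E'
from h import *
a,d=grab_frame('wrist');save('wrist6',a)
a,d=grab_frame('scene');save('scene6',a)
a=cv2.imread('pics/scene6.png');cv2.imwrite('pics/scene6z.png',cv2.resize(a[180:270,260:380],None,fx=6,fy=6,interpolation=cv2.INTER_CUBIC))
E
```

```text
6.725 [ 451.  -191.5  186.6] [3.134 0.014 3.015] [-0.3  0.5  0. ]
shift units [ 0.546  5.004 -0.64 ] turn units [ 0.068  0.135 -0.018]
```

View pics/scene6z.png

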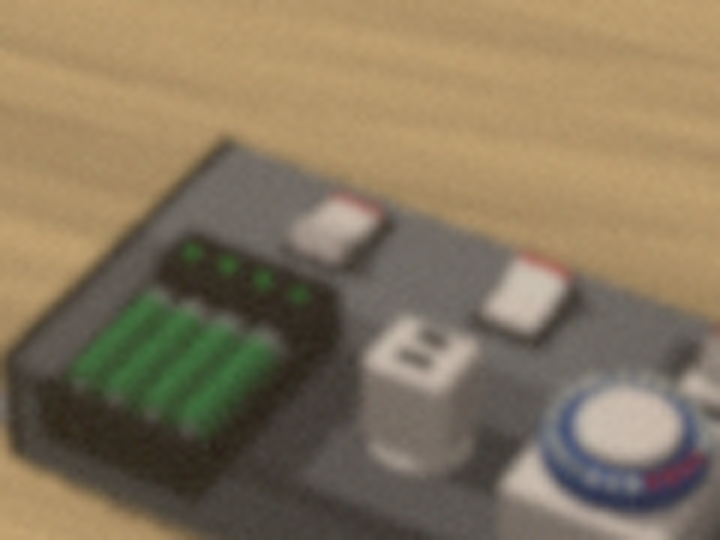

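View pics/wrist6.png

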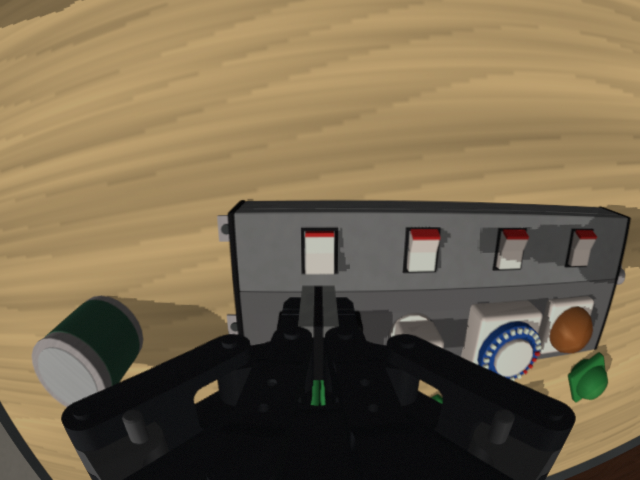

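Request:
{"api": "jog_arm", "payload": {"plan": [[[0.1,1,-0.3],[0,0,0],255],[[0,1,-0.3],[0,0,0],255],[[0,1,-0.3],[0,0,0],255],[[-0.1,1,0],[0,0,0],255],[[-0.1,1,0],[0,0,0],255]]}}

```text
time_s: 7.45
tool_pos: [489.8, 56.6, 238.9]
eef_rot: [3.136, 0.027, 3.003]
wrist_force: [1.1, 0.4, 0.6]
opening: -0.004
```

Request:
{"api": "jog_arm", "payload": {"plan": [[[-0.1,1,0],[0,0,0],255],[[0,1,0],[0,0,0],255],[[0,1,0],[0,0,0],255],[[0.1,1,0],[0,0,0],255],[[0,0,0],[0,0,0],255]]}}

```text
time_s: 8.07
tool_pos: [515.7, 265.2, 238.6]
eef_rot: [3.135, 0.025, 3.01]
wrist_force: [0.0, -0.7, 0.5]
opening: -0.0
```

Run:
```python
from h import *
a,d=grab_frame('top');save('top7',a)
s=arm.read_state();print(s['time_s'],s['tool_pos'])
b=cv2.imread('pics/top0.png');a=cv2.imread('pics/top7.png')
f=lambda i:cv2.resize(i[190:310,190:410],None,fx=2.5*1.4,fy=2.5,interpolation=cv2.INTER_CUBIC)
cv2.imwrite('pics/cmp7.png',np.vstack([f(b),f(a)]))
for name,(x0,x1,y0,y1) in dict(charger=(340,390,200,260),tin=(450,515,215,270),adapter=(308,336,222,250),timer=(262,300,206,246),nl=(224,258,208,240)).items():
    g0=cv2.cvtColor(b,6)[y0:y1,x0:x1].astype(np.float32);g1=cv2.cvtColor(a,6)[y0:y1,x0:x1].astype(np.float32)
    print(name,cv2.phaseCorrelate(g0,g1))
```

```text
8.125 [516.29483159 262.19017139 238.59465573]
charger ((0.02681325448294203, 0.0028642966843719364), 0.9913465372721354)
tin ((-0.001433394808373123, 0.026579926617635863), 1.0005401821048172)
adapter ((0.024554613017235383, 0.02756062446891505), 1.0211948612001207)
timer ((-0.048896950852068244, 0.029147650910690714), 0.9888125330209732)
nl ((0.011566266309859685, 0.007638412890278445), 1.002492354147964)
```

View pics/cmp7.png

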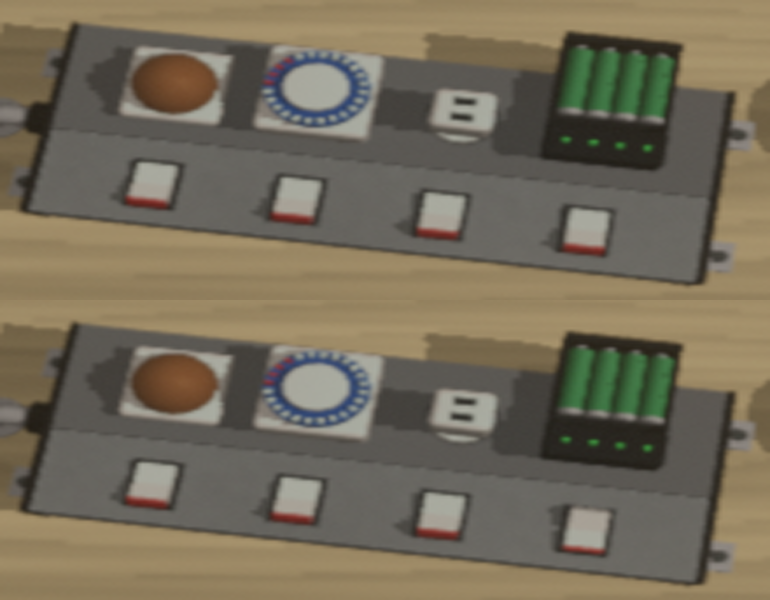

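The before/after top views show switch 4 (the charger's) with its red edge now thin, so it is down. Switches 1–3 look unchanged and nothing has shifted.

```bash
python3 -c "
from cell import arm
print(arm.close_job())"
```

```text
the job is handed in; nothing more can be done
None
```

I switched off the charger's socket and handed the job in at about 8.1 s; no verdict was reported. The charger is in socket 4, the rightmost. I pressed the red-edged end of switch 4 with the closed fingertips, then lifted the hand and moved it clear.

- **Switch 4:** the wrist, scene and top pictures all show its red-edged end down. I judged this from the pictures, since the joint angle can't be read. Wrist force readings stayed within about 1 N throughout, so they don't show the moment it snapped over.
- **Switches 1–3:** they look unchanged in the before/after top views.
- **Charger, timer, adapter, night light and tin:** the top view shows less than 0.05 pixel of movement for each, about 0.1 mm.

The two camera measurements of the switch end differed by roughly 2 mm, which was within the pressing margin. No check failed.

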